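# Closing time: stroke the bench outlets off, keep the charger on

## Robot

A 6-joint arm with a two-finger parallel gripper is mounted at the origin on a cart in front of the work surface, level with it; the furniture and walls round the work are solid. World frame = base frame: x ahead of the robot, y to its left, z up, the work surface at z = 0. Lengths are in mm, angles in degrees, forces in N, time in s.
With the tool pointing down it reaches from about 350 to 850 mm from the base axis. Payload 8.1 kg.
Tool frame: the origin (TCP) lies midway between the tips of the shut fingers; the grasp point (between the pads) lies 19 mm behind it; z points along the fingers, y is the line along which they close (so a half turn about z gives the same grasp; the last joint's range is limited). The gripper opens to 85 mm and grips with 20 to 120 N. Pads are 22 mm wide; open, the fingers measure 114 mm over their backs; the gripper's body (76 mm by 85 mm) begins 54 mm behind the grasp point. The pads swing forward as they close: fully open they stand 13 mm farther back than shut.
Start: joints at [66.784, 7.471, 85.268, -0, 87.261, -4.893], TCP at [188.604, 569.591, 231.292] pointing down, gripper open.
Joint ranges: [-169.43, 169.43], [-51.17, 129.36], [1.28, 143.12], [-76.62, 256.62], [0, 156.53], [-152.29, 152.29]. Speed limits (degrees/s): [136.94, 136.94, 159.86, 180, 180, 180].

## Interface

Orientations are given as [roll, pitch, yaw] about the fixed x, y, z axes, in that order (R = Rz(yaw) Ry(pitch) Rx(roll)).
In Python, from bench import r gives the robot as it stands.
- The arm moves only by the tool hand_motion, called after "Call:" by a JSON object that holds its "name" and its "arguments". Schema: {"type":"object","properties":{"deltas":{"type":"array","items":{"type":"array","items":{"type":"array","items":{"type":"number"},"minItems":7,"maxItems":7},"minItems":1,"maxItems":8},"minItems":1,"maxItems":1},"squeeze":{"type":"number"},"only":{"type":"string"},"quiet":{"type":"boolean"},"lines":{"type":"string"}},"required":["deltas"],"additionalProperties":false}. deltas is a list that holds a single list of rows (three levels of brackets), with 1 to 8 rows, each of 7 numbers: a rotation vector rx, ry, rz in degrees, then dx, dy, dz in mm, then the finger opening in mm; each row is the pose to reach, as a shift and turn from the pose commanded when the call began, along the tool's axes at that moment; what a row does not reach only later rows make up. A row lasts 1/8 s, in which the tool goes at most 62.5 mm and 10.7 degrees, less where a joint would pass 70% of its speed; a pose out of reach is approached as far as the arm can. The fingers move at their own pace and stop on an object; squeeze is the grip in N (left out, the last holds). Time passes only in rows, so rows that do not move let the fingers close. The tool returns the time, the measured TCP pose, the force, the opening and the grip force at its end. only (a regular expression) keeps the lines of the reply that match it, lines (a string "A,B") keeps lines A to B, and quiet returns only ok. Input that does not fit is refused with a message, and nothing moves.
- r.sense(): the state, without advancing time (a new reading comes with each control period).
- r.snapshot(name): name is "scene" or "top" or "wrist"; returns a dict with "pixels" (400x640x3 uint8, blue, green, red), "fx", "fy", "cx", "cy" (pixels), "pose" (4x4, takes a point from camera to world coordinates). Camera axes: x right, y up, looking along -z (the intrinsics and any distortion apply to the point x, -y, -z); pixel columns grow to the right and rows downward; lengths in mm; the calibration is good to about 2 mm. A picture is of the moment at which its call begins. There is no depth.
- r.hand_in(): hands the job in; it is judged then, once.
The state is a dict: "time": time; "joint_pos": joint angles; "qd": joint speeds; "joint_efforts": joint torques, N m; "tool_pos": TCP position; "tcp_rot": TCP orientation; "ft_force": force on the tool from outside, world axes, zero at the start; "wrist_torque": the same for the moment, N m; "finger_gap": finger opening in mm; "grip_force": force on a finger pad.
Only numpy, scipy, OpenCV 4.12 (cv2) and the standard library are available. Lean on these libraries where they do the work, as an engineer would, in place of code of your own. Each camera call takes 0.05 s, during which the arm holds its last target. There are 200 camera calls.

## Task

Shut the bench down for the night: with a fingertip, stroke lightly along the row of red rocker switches on the power strip, from the left end to the right, so that every outlet is switched fully off except the one that holds the battery charger with the green cells. Lift clear over that outlet's rocker: it must stay on all the while. Do not press hard, pick nothing up, and leave the charger, the jar, the tin and the clamp beside it as they are.

Things in the scene. Friction and masses are not known exactly. Their poses are not given: they have to be found in the camera images.
- strip: Aluminium power strip, fixed, 96 x 300 x 44 mm (x, y, z), black end caps; left and right as the robot sees it. Origin under its centre, on the bench; y runs along it to its left end, x across it from the rocker row (x = -26 mm) to the socket row (x = +22 mm). Outlets at y = +104, +52, 0, -52, -104 mm (first to fifth); each rocker serves the socket behind it.
- switch1 (a point): Centre (crease and hinge line) of the first (leftmost) red rocker, 46 mm above the bench, 2 mm above the strip's top; it does not move with the rocker. The rocker is V-shaped: two flat wings, each 22 mm in strip x and 15 mm along the row, left (+y, white bar) and right (-y, white ring). A bezel round it stands 1.7 mm over the strip's top.
- switch2 (a point): Centre (crease and hinge line) of the second red rocker, 46 mm above the bench, 2 mm above the strip's top; it does not move with the rocker. Same rocker as switch1.
- switch3 (a point): Centre (crease and hinge line) of the third (middle) red rocker, 46 mm above the bench, 2 mm above the strip's top; it does not move with the rocker. Same rocker as switch1.
- switch4 (a point): Centre (crease and hinge line) of the fourth red rocker, 46 mm above the bench, 2 mm above the strip's top; it does not move with the rocker. Same rocker as switch1.
- switch5 (a point): Centre (crease and hinge line) of the fifth (rightmost) red rocker, 46 mm above the bench, 2 mm above the strip's top; it does not move with the rocker. Same rocker as switch1.
- rocker1 (a joint): The first (leftmost) rocker: 0 = on, 0.42 rad = off. On: left wing pressed down, level with the crease; right wing slopes up from the crease, its end 6 mm higher. Off: the mirror image, right wing down. It snaps to either side from the middle (0.21); about 2 N down on the end of the raised wing tips it. All five start on.
- rocker2 (a joint): The second rocker: 0 = on, 0.42 rad = off. As rocker1.
- rocker3 (a joint): The third (middle) rocker: 0 = on, 0.42 rad = off. As rocker1.
- rocker4 (a joint): The fourth rocker: 0 = on, 0.42 rad = off. As rocker1.
- rocker5 (a joint): The fifth (rightmost) rocker: 0 = on, 0.42 rad = off. As rocker1.
- aa_charger: Black plug-in battery charger with two green AA cells in its top, fixed in one of the five sockets (varies), 62 x 46 mm, 32 mm high over the strip's top. Origin at its socket's centre on the strip's top, in line (strip y) with its rocker; its body reaches from 19 mm before (strip -x) to 43 mm behind it. The other sockets hold fixed white plugs 28 mm high or flat grey caps.
- nut_jar: Glass jar of fixings, 51 mm across, 65 mm high, loose on the bench on the near side of the strip towards its left end; origin under its centre.
- wax_tin: Round green and white tin, 73 mm across, 28 mm high, loose on the bench on the near side of the strip; origin under its centre.
- spring_clamp: Spring clamp lying on its side, 71 x 110 mm, 24 mm high, loose on the bench behind the strip; origin under its centre.

How it is judged (in metres and radians):
At the end, for the whole second after the job is handed in: The four rockers of the outlets without the charger are off (joint over 0.35 of 0.42 rad), the charger's rocker is on (under 0.07 rad), and the jar, the tin and the clamp lie within 10 mm of where they were (((y of aa_charger in the frame of strip between 0.078 and 0.13 m and value of joint rocker1 below 0.07 rad) or (not (y of aa_charger in the frame of strip between 0.078 and 0.13 m) and value of joint rocker1 above 0.35 rad)) and ((y of aa_charger in the frame of strip between 0.026 and 0.078 m and value of joint rocker2 below 0.07 rad) or (not (y of aa_charger in the frame of strip between 0.026 and 0.078 m) and value of joint rocker2 above 0.35 rad)) and ((y of aa_charger in the frame of strip between -0.026 and 0.026 m and value of joint rocker3 below 0.07 rad) or (not (y of aa_charger in the frame of strip between -0.026 and 0.026 m) and value of joint rocker3 above 0.35 rad)) and ((y of aa_charger in the frame of strip between -0.078 and -0.026 m and value of joint rocker4 below 0.07 rad) or (not (y of aa_charger in the frame of strip between -0.078 and -0.026 m) and value of joint rocker4 above 0.35 rad)) and ((y of aa_charger in the frame of strip between -0.13 and -0.078 m and value of joint rocker5 below 0.07 rad) or (not (y of aa_charger in the frame of strip between -0.13 and -0.078 m) and value of joint rocker5 above 0.35 rad)) and distance of each of nut_jar, wax_tin, spring_clamp from where it was at the start of the episode below 0.01 m); the robot touches nothing.
It fails at once if the charger's rocker was tipped towards off: its supply was interrupted ((y of aa_charger in the frame of strip between 0.078 and 0.13 m and value of joint rocker1 above 0.21 rad) or (y of aa_charger in the frame of strip between 0.026 and 0.078 m and value of joint rocker2 above 0.21 rad) or (y of aa_charger in the frame of strip between -0.026 and 0.026 m and value of joint rocker3 above 0.21 rad) or (y of aa_charger in the frame of strip between -0.078 and -0.026 m and value of joint rocker4 above 0.21 rad) or (y of aa_charger in the frame of strip between -0.13 and -0.078 m and value of joint rocker5 above 0.21 rad)).
It fails at once if a rocker was switched off while one further left (not the charger's) was still on: not worked along from left to right ((not (y of aa_charger in the frame of strip between 0.078 and 0.13 m) and value of joint rocker1 below 0.21 rad and not (y of aa_charger in the frame of strip between 0.026 and 0.078 m) and value of joint rocker2 above 0.25 rad) or (not (y of aa_charger in the frame of strip between 0.078 and 0.13 m) and value of joint rocker1 below 0.21 rad and not (y of aa_charger in the frame of strip between -0.026 and 0.026 m) and value of joint rocker3 above 0.25 rad) or (not (y of aa_charger in the frame of strip between 0.078 and 0.13 m) and value of joint rocker1 below 0.21 rad and not (y of aa_charger in the frame of strip between -0.078 and -0.026 m) and value of joint rocker4 above 0.25 rad) or (not (y of aa_charger in the frame of strip between 0.078 and 0.13 m) and value of joint rocker1 below 0.21 rad and not (y of aa_charger in the frame of strip between -0.13 and -0.078 m) and value of joint rocker5 above 0.25 rad) or (not (y of aa_charger in the frame of strip between 0.026 and 0.078 m) and value of joint rocker2 below 0.21 rad and not (y of aa_charger in the frame of strip between -0.026 and 0.026 m) and value of joint rocker3 above 0.25 rad) or (not (y of aa_charger in the frame of strip between 0.026 and 0.078 m) and value of joint rocker2 below 0.21 rad and not (y of aa_charger in the frame of strip between -0.078 and -0.026 m) and value of joint rocker4 above 0.25 rad) or (not (y of aa_charger in the frame of strip between 0.026 and 0.078 m) and value of joint rocker2 below 0.21 rad and not (y of aa_charger in the frame of strip between -0.13 and -0.078 m) and value of joint rocker5 above 0.25 rad) or (not (y of aa_charger in the frame of strip between -0.026 and 0.026 m) and value of joint rocker3 below 0.21 rad and not (y of aa_charger in the frame of strip between -0.078 and -0.026 m) and value of joint rocker4 above 0.25 rad) or (not (y of aa_charger in the frame of strip between -0.026 and 0.026 m) and value of joint rocker3 below 0.21 rad and not (y of aa_charger in the frame of strip between -0.13 and -0.078 m) and value of joint rocker5 above 0.25 rad) or (not (y of aa_charger in the frame of strip between -0.078 and -0.026 m) and value of joint rocker4 below 0.21 rad and not (y of aa_charger in the frame of strip between -0.13 and -0.078 m) and value of joint rocker5 above 0.25 rad)).
It fails at once if pressed too hard on the power strip or its rockers (over 30 N) (contact force between the arm and strip above 30 N).
It fails at once if the battery charger was touched with more than 3 N (contact force between the arm and aa_charger above 3 N).
It fails at once if the jar, the tin or the clamp was shifted (over 10 mm) (distance of any of nut_jar, wax_tin, spring_clamp from where it was at the start of the episode above 0.01 m).
It also fails if it takes over 48 s, if anything falls off the work surface, if the arm or the gripper's body presses on something with over 40 N, if the wrist force passes 120 N, or if a joint passes its speed limit or range.

## Working session

There is one attempt and no reset: what is moved stays moved. The work goes in short steps, Python scripts to look and compute and a tool call to move; the robot and the scene stay as the last step left them, time stands still between calls to the robot, and variables do not carry over. Pictures are saved under pics/ and viewed, at most 10 in all, crops included, and the job is handed in when it is done.

```bash
ls; mkdir -p pics; python3 - <<'E'
from bench import r
import cv2
for n in("scene","top"):
    s=r.snapshot(n); cv2.imwrite(f"pics/{n}0.png",s["pixels"]); print(n,s["fx"],s["fy"],s["cx"],s["cy"],s["pose"],[k for k in s])
print(r.sense())
E
```

```text
bench.py
pics
scene 417.2264387414865 417.2264387414865 323.97048995526586 200.67083827154624 [[ 2.42196571e-01  7.51805808e-01 -6.13293443e-01  1.11751642e+02]
 [-9.70193946e-01  1.92899410e-01 -1.46674894e-01 -3.05058930e+02]
 [ 8.03290569e-03  6.30537743e-01  7.76117019e-01  7.40566811e+02]
 [ 0.00000000e+00  0.00000000e+00  0.00000000e+00  1.00000000e+00]] ['pixels', 'fx', 'fy', 'cx', 'cy', 'pose']
top 368.84942178006565 368.84942178006565 319.5325350152066 194.774614451821 [[ 4.97805208e-04  9.95072275e-01 -9.91509917e-02  5.36538400e+02]
 [-9.99888230e-01 -9.86269136e-04 -1.49182435e-02 -1.54839009e+02]
 [-1.49425201e-02  9.91473360e-02  9.94960565e-01  9.04592711e+02]
 [ 0.00000000e+00  0.00000000e+00  0.00000000e+00  1.00000000e+00]] ['pixels', 'fx', 'fy', 'cx', 'cy', 'pose']
{'time': 0.1, 'joint_pos': array([ 6.67825507e+01,  7.51059502e+00,  8.53248774e+01,  6.77036466e-04,
        8.72607487e+01, -4.89206651e+00]), 'qd': array([ 0.11236428,  0.00728314, -0.1360734 ,  0.01364702, -0.11035861,
       -0.12513497]), 'joint_efforts': array([ 1.76002450e-03, -5.70941234e+01, -5.01946807e+01, -1.25904480e-04,
        7.84348988e-03, -1.94425587e-05]), 'tool_pos': array([188.41409795, 569.12058678, 230.33364978]), 'tcp_rot': array([-1.79904187e+02, -8.87938161e-03,  1.61674577e+02]), 'ft_force': array([ 0.01924162,  0.13072311, -0.16146321]), 'wrist_torque': array([0.03710595, 0.02320227, 0.04391321]), 'grip_force': 0.0, 'finger_gap': 85.52905968481669}
```

View pics/top0.png

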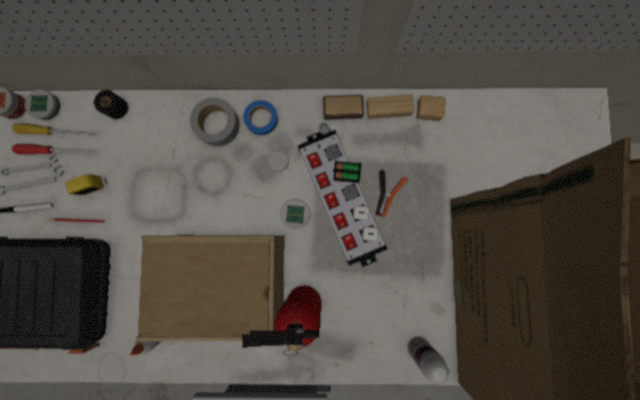

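View pics/scene0.png

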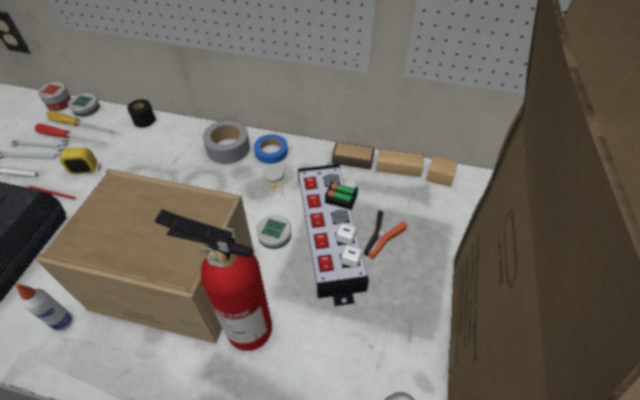

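The strip runs away from the robot, with its left end at the top of the top view. The rockers are at about (313,159), (322,180), (331,200), (340,220) and (348,241), and the charger at (347,171) is behind the second one. A fire extinguisher stands at (295,320), so I'll measure its height along with the rockers.

```bash
cat > h.py <<'E'
import numpy as np, cv2
from bench import r
def ray(s,u,v):
    d=s["pose"][:3,:3]@np.array([(u-s["cx"])/s["fx"],-(v-s["cy"])/s["fy"],-1]); return s["pose"][:3,3],d/np.linalg.norm(d)
def plane(s,u,v,z):
    o,d=ray(s,u,v); return o+d*(z-o[2])/d[2]
def tri(a,p,b,q):
    o1,d1=ray(a,*p);o2,d2=ray(b,*q); t=np.linalg.lstsq(np.c_[d1,-d2],o2-o1,rcond=None)[0]
    A=o1+t[0]*d1;B=o2+t[1]*d2; return (A+B)/2,np.linalg.norm(A-B)
def reds(s,lo,hi):
    h=cv2.cvtColor(s["pixels"],cv2.COLOR_BGR2HSV); m=((h[...,0]<9)|(h[...,0]>170))&(h[...,1]>130)&(h[...,2]>70)
    n,l,st,c=cv2.connectedComponentsWithStats(m.astype(np.uint8))
    return sorted([(tuple(c[i]),st[i,4]) for i in range(1,n) if lo<st[i,4]<hi],key=lambda e:e[0][1])
E
python3 - <<'E'
from h import *
np.set_printoptions(precision=1,suppress=True)
t=r.snapshot("top");c=r.snapshot("scene")
P={}
for n,s in(("top",t),("scene",c)):
    k=[e for e in reds(s,50,600) if 295<e[0][0]<360 and 145<e[0][1]<290]; print(n,[(np.round(a,1),b) for a,b in k]); P[n]=k
if len(P["top"])==len(P["scene"])==5:
    X=[]
    for a,b in zip(P["top"],P["scene"]):
        p,e=tri(t,a[0],c,b[0]); q=plane(t,*a[0],47.5); w=plane(c,*b[0],47.5); print(p,e,q,w); X.append((q+w)/2)
    X=np.array(X); d=X[0]-X[4]; print("len",np.linalg.norm(d),"yaw",np.degrees(np.arctan2(d[1],d[0])),"mid",X.mean(0),np.diff(X,axis=0))
print("ext handle L/R end",tri(t,(245,339),c,(160,218)),tri(t,(317,338),c,(250,250)))
print("box corner far L, far R",tri(t,(143,237),c,(110,171)),tri(t,(284,236),c,(241,197)))
print("carton", tri(t,(452,200),c,(535,95)))
E
```

```text
top [(array([314., 160.]), np.int32(118)), (array([322.5, 179.9]), np.int32(118)), (array([331.2, 200.2]), np.int32(116)), (array([340.2, 220.6]), np.int32(115)), (array([349.1, 241.5]), np.int32(123))]
scene [(array([310.2, 183.2]), np.int32(89)), (array([313.5, 200.8]), np.int32(110)), (array([317.2, 220.1]), np.int32(119)), (array([321. , 240.8]), np.int32(133)), (array([325.2, 263.2]), np.int32(148))]
[ 706.1 -129.6   40.1] 2.2676910161053097 [ 704.3 -128.8   47.5] [ 700.3 -132.6   47.5]
[ 658.3 -150.    41. ] 2.2646797141283637 [ 657.1 -149.    47.5] [ 653.6 -152.5   47.5]
[ 610.1 -170.6   41. ] 2.5651516773651526 [ 609.2 -169.3   47.5] [ 606.  -173.1   47.5]
[ 562.2 -191.2   41. ] 2.0519969625638166 [ 561.7 -190.    47.5] [ 558.3 -193.2   47.5]
[ 513.9 -211.7   41.4] 2.238920760326156 [ 513.7 -210.2   47.5] [ 510.7 -213.5   47.5]
len 206.69600141549117 yaw 23.131714173189717 mid [ 607.5 -171.2   47.5] [[-47.  -20.1  -0. ]
 [-47.8 -20.4   0. ]
 [-47.6 -20.4   0. ]
 [-47.8 -20.3   0. ]]
ext handle L/R end (array([370. , -29.8, 313.5]), np.float64(0.8291141733341196)) (array([ 366.5, -144.7,  288.1]), np.float64(6.667045256217753))
box corner far L, far R (array([526.8, 201.7, 177.6]), np.float64(5.209013412071908)) (array([524.6, -67.8, 186.4]), np.float64(16.08700388902488))
carton (array([ 573.7, -389.6,  418.6]), np.float64(128.80666698043754))
```

Call:
{"name": "hand_motion", "arguments": {"deltas": [[[0,0,10,-48,-25,-12,0],[0,0,20,-96,-50,-24,0],[0,0,30,-144,-75,-36,0],[0,0,40,-192,-100,-48,0],[0,0,50,-240,-125,-60,0],[0,0,60,-288,-150,-72,0],[0,0,70,-336,-175,-84,0],[0,0,80,-384,-200,-96,0]]], "squeeze": 20}}

```text
time: 1.2
tool_pos: [491.2, 257.5, 327.6]
tcp_rot: [-180.0, -0.0, 81.3]
ft_force: [1.6, 1.0, 0.0]
finger_gap: -0.2
grip_force: 0.0
```

```bash
python3 -c "
from h import *
s=r.sense();print(s['joint_pos'],s['tool_pos'],s['tcp_rot'])"
```

```text
[ 2.23678569e+01 -7.05718773e-01  8.38144570e+01  3.87354116e-03
  9.68895213e+01  3.10204155e+01] [491.21245386 257.53306412 327.61695997] [-1.79999510e+02 -4.19252065e-03  8.13479061e+01]
```

Call:
{"name": "hand_motion", "arguments": {"deltas": [[[0,0,7.3,-51,22,3,0],[0,0,14.6,-101,45,7,0],[0,0,21.9,-152,67,10,0],[0,0,29.1,-203,90,14,0],[0,0,36.4,-254,112,17,0],[0,0,43.7,-304,134,21,0],[0,0,51,-355,157,24,0],[0,0,58.2,-406,179,28,0]]]}}

```text
time: 2.2
tool_pos: [608.8, -170.4, 299.1]
tcp_rot: [-180.0, -0.0, 23.2]
ft_force: [0.6, 0.7, 0.6]
finger_gap: -0.3
grip_force: 0.0
```

```bash
python3 -c "
from h import *
w=r.snapshot('wrist');cv2.imwrite('pics/w1.png',w['pixels']);c=r.snapshot('scene');cv2.imwrite('pics/s1.png',c['pixels'])
s=r.sense();print(s['joint_pos'],s['tool_pos'],s['tcp_rot'],w['pose'],w['fx'])"
```

```text
[-20.54744758  11.69817534  73.76067262  -0.10282593  94.66330627
  46.46626328] [ 608.22313357 -173.99788409  297.14381541] [-1.79990179e+02  1.59154960e-01  2.29780523e+01] [[ 3.93756211e-01  8.78470634e-01  2.70638858e-01  6.78696492e+02]
 [-9.19214415e-01  3.75997830e-01  1.16920877e-01 -1.39726579e+02]
 [ 9.51933883e-04 -2.94813461e-01  9.55554351e-01  4.40808471e+02]
 [ 0.00000000e+00  0.00000000e+00  0.00000000e+00  1.00000000e+00]] 298.5814870248192
```

View pics/w1.png

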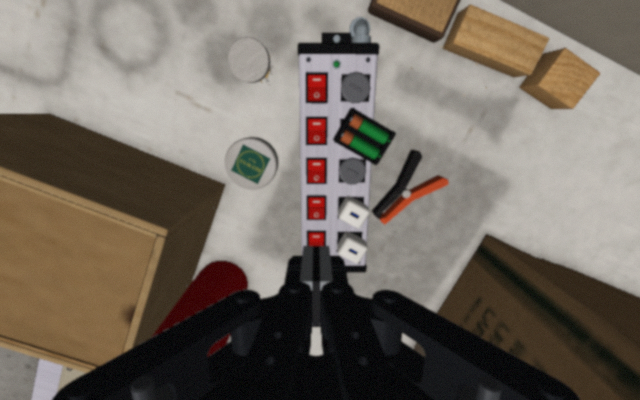

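View pics/s1.png

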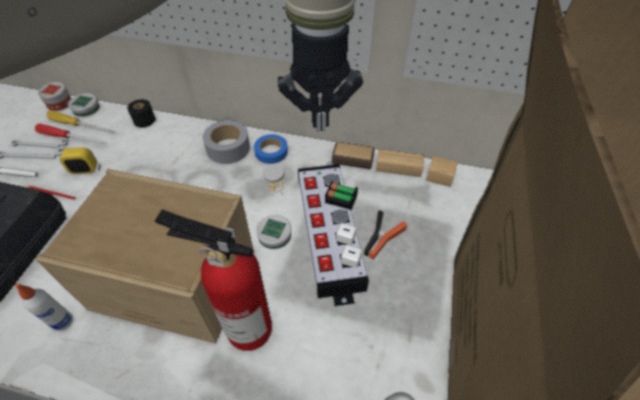

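Call:
{"name": "hand_motion", "arguments": {"deltas": [[[0,0,0,0,0,0,0],[0,0,0,0,0,0,0]]]}}

```text
time: 2.55
tool_pos: [608.6, -167.5, 299.6]
tcp_rot: [-180.0, -0.0, 23.6]
ft_force: [0.4, 0.7, -0.1]
finger_gap: -0.1
grip_force: 0.0
```

```bash
python3 - <<'E'
from h import *
np.set_printoptions(precision=2,suppress=True)
p=np.array([188.604,569.591,231.292]);yaw=161.677
for d,rz in(((-384,-200,-96),80),((-406,179,28),58.2)):
    a=np.radians(yaw); p=p+d[0]*np.array([np.cos(a),np.sin(a),0])+d[1]*np.array([np.sin(a),-np.cos(a),0])-d[2]*np.array([0,0,1]); yaw-=rz
print("cmd",p,yaw)
w=r.snapshot('wrist');s=r.sense();print(s['tool_pos'],s['tcp_rot'],s['joint_pos'])
t=r.snapshot("top");c=r.snapshot("scene")
k=[e for e in reds(w,100,900) if 295<e[0][0]<335 and e[0][1]<260];print(k)
kc=[e for e in reds(c,50,600) if 295<e[0][0]<360 and 145<e[0][1]<290]
for i,(a,b) in enumerate(zip(k,kc)):
    print(i+1,"plane",plane(w,*a[0],47.5),"tri",*tri(w,a[0],c,b[0]))
E
```

```text
cmd [ 608.61 -168.62  299.29] 23.47699999999999
[ 608.68 -167.38  299.72] [179.99  -0.03  23.59] [-20.04  11.31  73.93   0.01  94.73  46.38]
[((np.float64(319.0612244897959), np.float64(88.45918367346938)), np.int32(490)), ((np.float64(318.5149425287356), np.float64(131.62528735632185)), np.int32(435)), ((np.float64(318.10796915167094), np.float64(171.4910025706941)), np.int32(389)), ((np.float64(317.9623655913978), np.float64(208.07258064516128)), np.int32(372)), ((np.float64(317.5046296296296), np.float64(238.87962962962962)), np.int32(216))]
1 plane [ 706.33 -128.95   47.5 ] tri [ 707.18 -129.57   38.85] 1.6361004212995351
2 plane [ 658.68 -149.11   47.5 ] tri [ 658.57 -150.07   40.79] 1.5627869772258942
3 plane [ 611.07 -169.39   47.5 ] tri [ 610.26 -170.88   41.03] 1.9827106435342552
4 plane [ 564.06 -189.77   47.5 ] tri [ 562.31 -191.4    40.73] 1.4902042799120478
5 plane [ 521.42 -207.72   47.5 ] tri [ 517.05 -210.92   35.74] 2.2302927270349073
```

Call:
{"name": "hand_motion", "arguments": {"deltas": [[[0,0,0,25,0,45,0],[0,0,0,50,1,90,0],[0,0,0,75,2,135,0],[0,0,0,85,2,180,0],[0,0,0,85,2,205,0],[0,0,0,85,2,225,0],[0,0,0,85,2,233,0],[0,0,0,85,2,233,0]]]}}

```text
time: 3.7
tool_pos: [687.5, -136.6, 66.7]
tcp_rot: [180.0, -0.0, 23.5]
ft_force: [0.2, 0.4, -0.2]
finger_gap: 0.2
grip_force: 0.0
```

```bash
python3 - <<'E'
from h import *
s=r.sense();print(s['tool_pos'],s['tcp_rot'],s['joint_pos'])
t=r.snapshot("scene");cv2.imwrite("pics/s2.png",t["pixels"]);w=r.snapshot("wrist");cv2.imwrite("pics/w2.png",w["pixels"][100:400,180:480])
E
```

```text
[ 687.49205511 -136.59975738   66.74369117] [ 1.79985012e+02 -1.78311542e-02  2.34811095e+01] [-1.54265979e+01  2.95827075e+01  7.59497321e+01 -4.81618117e-04
  7.44442714e+01  5.10924240e+01]
```

View pics/s2.png

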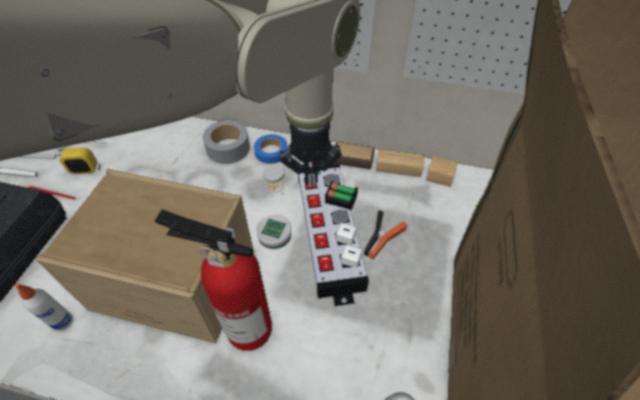

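View pics/w2.png

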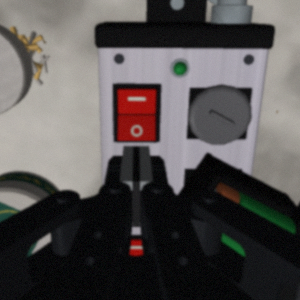

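Call:
{"name": "hand_motion", "arguments": {"deltas": [[[0,0,0,0,0,6,0],[0,0,0,0,0,11,0],[0,0,0,0,0,14,0],[0,0,0,0,0,16,0],[0,0,0,0,0,18,0],[0,0,0,0,0,19,0],[0,0,0,0,0,19,0]]]}}

```text
time: 4.68
tool_pos: [687.3, -136.5, 47.1]
tcp_rot: [-180.0, 0.0, 23.5]
ft_force: [-0.7, 0.4, -0.6]
finger_gap: 0.2
grip_force: 0.0
```

```bash
python3 -c "
from h import *
print(r.sense()['ft_force'])"
```

```text
[-0.65377003  0.43815111 -0.64919949]
```

Call:
{"name": "hand_motion", "arguments": {"deltas": [[[0,0,0,0,0,-12,0],[0,0,0,0,0,-30,0],[0,0,0,0,0,-43,0],[0,0,0,0,0,-43,0]]]}}

```text
time: 5.18
tool_pos: [689.0, -137.0, 93.4]
tcp_rot: [179.8, -0.2, 23.5]
ft_force: [0.5, -0.6, 0.6]
finger_gap: 0.0
grip_force: 0.0
```

```bash
python3 - <<'E'
from h import *
w=r.snapshot("wrist")["pixels"];cv2.imwrite("pics/w3.png",cv2.resize(w[160:340,260:440],None,fx=2.5,fy=2.5))
E
```

```text
(no output)
```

View pics/w3.png

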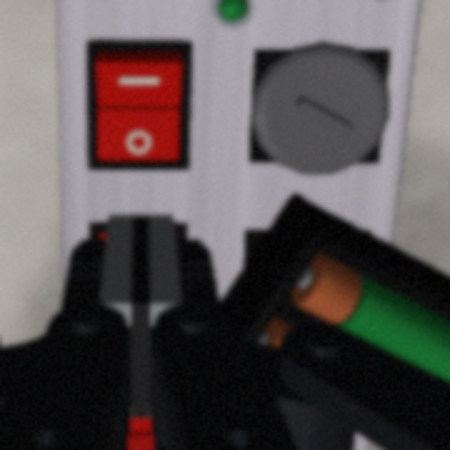

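Call:
{"name": "hand_motion", "arguments": {"deltas": [[[0,0,0,-25,0,0,0],[0,0,0,-55,0,0,0],[0,0,0,-85,0,0,0],[0,0,0,-104,0,0,0],[0,0,0,-104,0,0,0],[0,0,0,-104,0,0,0]]]}}

```text
time: 5.98
tool_pos: [592.3, -177.8, 90.1]
tcp_rot: [-180.0, -0.0, 23.5]
ft_force: [-0.5, 0.4, -0.3]
finger_gap: -0.3
grip_force: 0.0
```

```bash
python3 - <<'E'
from h import *
a=cv2.imread("pics/scene0.png");b=r.snapshot("scene");w=r.snapshot("wrist")["pixels"]
print([(np.round(x,1),y) for x,y in reds(b,40,600)])
f=lambda i:cv2.resize(i[165:285,290:350],None,fx=4.5,fy=4.5,interpolation=cv2.INTER_CUBIC)
cv2.imwrite("pics/cmp.png",np.hstack([f(a),f(b["pixels"]),cv2.resize(w[0:260,270:370],(208,540))]))
E
```

```text
[(array([ 53. , 192.8]), np.int32(61)), (array([317., 221.]), np.int32(98)), (array([387.7, 237.8]), np.int32(280)), (array([321. , 240.9]), np.int32(132)), (array([325.1, 263.2]), np.int32(149)), (array([ 25.1, 291.5]), np.int32(148))]
```

View pics/cmp.png

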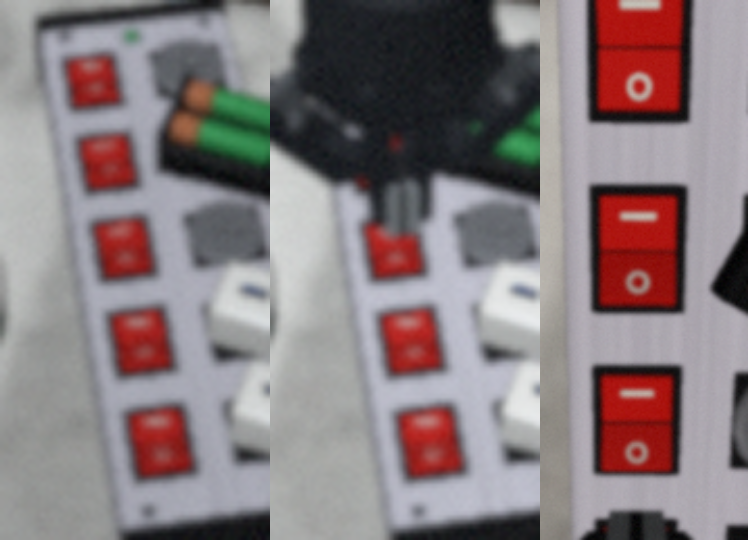

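Comparing the shading in the wrist view, rocker 1 is off: its lower wing is now as bright as the upper one. On rockers 2 and 3 the lower wing is still dark, so they are still on. Next is rocker 3.

Call:
{"name": "hand_motion", "arguments": {"deltas": [[[0,0,0,0,0,15,0],[0,0,0,0,0,30,0],[0,0,0,0,0,36,0],[0,0,0,0,0,39,0],[0,0,0,0,0,41,0],[0,0,0,0,0,43,0],[0,0,0,0,0,43,0]]]}}

```text
time: 6.95
tool_pos: [592.1, -178.1, 47.4]
tcp_rot: [180.0, -0.0, 23.5]
ft_force: [-0.1, 0.5, 1.0]
finger_gap: -0.2
grip_force: 0.0
```

Call:
{"name": "hand_motion", "arguments": {"deltas": [[[0,0,0,0,0,-12,0],[0,0,0,0,0,-30,0],[0,0,0,-26,0,-43,0],[0,0,0,-52,0,-43,0],[0,0,0,-52,0,-43,0],[0,0,0,-52,0,-43,0]]]}}

```text
time: 7.7
tool_pos: [545.2, -198.9, 91.6]
tcp_rot: [179.9, -0.1, 23.5]
ft_force: [0.4, 0.7, -0.8]
finger_gap: 0.0
grip_force: 0.0
```

```bash
python3 - <<'E'
from h import *
w=r.snapshot("wrist")["pixels"];cv2.imwrite("pics/w4.png",cv2.resize(w[0:260,270:370],(208,540)))
s=r.sense();print(s['joint_pos'])
E
```

```text
[-2.50959745e+01  1.06253947e+01  9.68374156e+01  1.38636600e-02
  7.24485322e+01  4.14180030e+01]
```

View pics/w4.png

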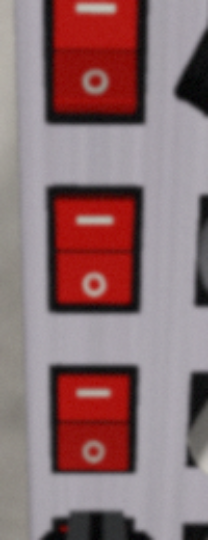

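```bash
python3 - <<'E'
from h import *
np.set_printoptions(precision=1,suppress=True)
s=r.sense()
D=[(7.51,85.32,188.4,569.1,230.3),(11.31,73.93,608.68,-167.38,299.72),(29.58,75.95,687.49,-136.6,66.74),(*s['joint_pos'][1:3],*s['tool_pos'])]
A=[];b=[]
for j2,j3,x,y,z in D:
    a,c=np.radians(j2),np.radians(j2+j3)
    A+=[[1,0,np.sin(a),np.sin(c)],[0,1,np.cos(a),np.cos(c)]];b+=[np.sqrt(x*x+y*y-51**2),z]
k,res,*_=np.linalg.lstsq(np.array(A),b,rcond=None);print("a,h,L2,L3",k,res)
# IK for rocker 5 press, r of (496.,-219) z=47
from scipy.optimize import fsolve
for P in((543.9,-198.,47),(496,-218.3,47),(496,-218.3,90)):
    R=np.sqrt(P[0]**2+P[1]**2-51**2)
    q=fsolve(lambda q:[k[0]+k[2]*np.sin(q[0])+k[3]*np.sin(q[1])-R,k[1]+k[2]*np.cos(q[0])+k[3]*np.cos(q[1])-P[2]],np.radians([10,107]))
    print(np.degrees(q),"elbow r",k[0]+k[2]*np.sin(q[0]),"rise over TCP of elbow",-k[3]*np.cos(q[1]),"J1",np.degrees(np.arctan2(P[1],P[0])-np.arcsin(51/np.hypot(*P[:2]))))
E
```

```text
a,h,L2,L3 [ -3.1 -77.7 338.8 556. ] [287.4]
[ 10.9 112. ] elbow r 60.93977341025097 rise over TCP of elbow 208.0181095668682 J1 -25.05831688083734
[  4.9 112.5] elbow r 25.870181195817786 rise over TCP of elbow 212.88220274791175 J1 -29.155447356383487
[  2.3 107.9] elbow r 10.40316202243232 rise over TCP of elbow 170.85281000087687 J1 -29.155447356383487
```

Call:
{"name": "hand_motion", "arguments": {"deltas": [[[0,0,0,0,0,15,0],[0,0,0,0,0,30,0],[0,0,0,0,0,36,0],[0,0,0,0,0,39,0],[0,0,0,0,0,41,0],[0,0,0,0,0,43,0],[0,0,0,0,0,43,0]]]}}

```text
time: 8.62
tool_pos: [544.4, -198.8, 47.4]
tcp_rot: [180.0, -0.0, 23.5]
ft_force: [1.0, 0.1, 0.1]
finger_gap: 0.1
grip_force: 0.0
```

```bash
python3 - <<'E'
from h import *
s=r.sense();print(s['joint_pos'],s['joint_efforts'],s['ft_force'])
c=r.snapshot("scene")["pixels"];t=r.snapshot("top")["pixels"]
cv2.imwrite("pics/v10.png",np.hstack([c[0:400,40:440],t[0:400,160:560]]))
E
```

```text
[-2.51300868e+01  1.36696798e+01  9.83457070e+01  1.82605121e-03
  6.79644037e+01  4.13940890e+01] [-6.36744022e-03 -5.69834304e+01 -4.46302092e+01  2.79448504e-04
 -5.38015680e-02  1.47560158e-04] [0.98087676 0.11602195 0.0829983 ]
```

View pics/v10.png

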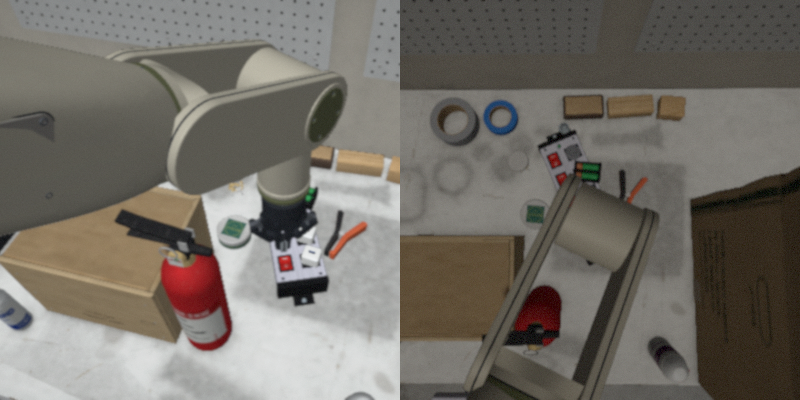

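Call:
{"name": "hand_motion", "arguments": {"deltas": [[[0,0,0,0,0,-12,0],[0,0,0,0,0,-30,0],[0,0,0,0,0,-43,0],[0,0,0,0,0,-43,0],[0,0,0,0,0,-43,0]]]}}

```text
time: 9.35
tool_pos: [544.2, -198.7, 90.2]
tcp_rot: [180.0, 0.0, 23.5]
ft_force: [-0.1, 0.1, -1.0]
finger_gap: 0.0
grip_force: 0.0
```

```bash
python3 - <<'E'
from h import *
np.set_printoptions(precision=1,suppress=True)
c=r.snapshot("scene");t=r.snapshot("top");w=r.snapshot("wrist")["pixels"]
R=w[:,:,2].astype(int)
for u,v in((366,112),(366,80),(366,145)):
    o,d=ray(c,u,v)
    for l in(50,65,80):
        n=np.array([-.42,-.906,0]); k=(np.array([544,-199,0])+l*n-o)@n/(d@n); print((u,v),l,o+k*d)
# handle: full extent of black pixels, saved first pictures
for n,s,b in(("top0",t,(235,315,325,350)),("scene0",c,(150,255,200,260))):
    im=cv2.imread(f"pics/{n}.png"); m=np.zeros(im.shape[:2],bool); x0,x1,y0,y1=b; m[y0:y1,x0:x1]=im[y0:y1,x0:x1].max(2)<45
    k,l,st,ce=cv2.connectedComponentsWithStats(m.astype(np.uint8)); i=1+st[1:,4].argmax(); ys,xs=np.where(l==i)
    print(n,st[i],"left",xs.min(),ys[xs==xs.min()].mean(),"right",xs.max(),ys[xs==xs.max()].mean())
# wing brightness of rockers in wrist crop (red column mean by row)
for v in range(0,262,4): print(v,int(R[v:v+4,305:327].mean()),end="; ")
E
```

```text
(366, 112) 50 [ 547.9 -255.9  389.8]
(366, 112) 65 [ 519.3 -259.1  412.8]
(366, 112) 80 [ 490.7 -262.3  435.9]
(366, 80) 50 [ 540.7 -252.5  443.1]
(366, 80) 65 [ 512.6 -256.   462.6]
(366, 80) 80 [ 484.4 -259.4  482.2]
(366, 145) 50 [ 556.9 -260.   323.7]
(366, 145) 65 [ 527.7 -263.   351. ]
(366, 145) 80 [ 498.4 -265.9  378.4]
top0 [243 325  72  22 978] left 243 340.5 right 314 333.5
scene0 [ 156  211   96   48 1433] left 156 220.5 right 251 251.5
0 177; 4 173; 8 173; 12 173; 16 165; 20 133; 24 141; 28 143; 32 146; 36 147; 40 145; 44 144; 48 94; 52 22; 56 129; 60 167; 64 166; 68 167; 72 167; 76 167; 80 167; 84 121; 88 34; 92 124; 96 170; 100 174; 104 175; 108 170; 112 169; 116 144; 120 164; 124 170; 128 173; 132 174; 136 175; 140 164; 144 51; 148 124; 152 169; 156 170; 160 170; 164 170; 168 170; 172 107; 176 33; 180 90; 184 165; 188 171; 192 171; 196 168; 200 146; 204 167; 208 168; 212 172; 216 173; 220 150; 224 55; 228 158; 232 168; 236 167; 240 167; 244 105; 248 36; 252 36; 256 35; 260 35;
```

Rocker 4 is off, because its two wings are equally bright, and rocker 2 is still on. The forearm's underside is about 90 mm above the extinguisher, so there's room to do rocker 5.

Call:
{"name": "hand_motion", "arguments": {"deltas": [[[0,0,0,-26,0,0,0],[0,0,0,-52,-1,0,0],[0,0,0,-52,-1,0,0],[0,0,0,-52,-1,20,0],[0,0,0,-52,-1,34,0],[0,0,0,-52,-1,38,0],[0,0,0,-52,-1,41,0],[0,0,0,-52,-1,43,0]]]}}

```text
time: 10.5
tool_pos: [496.7, -218.6, 47.6]
tcp_rot: [180.0, -0.0, 23.5]
ft_force: [0.1, -0.8, 0.0]
finger_gap: -0.1
grip_force: 0.0
```

Call:
{"name": "hand_motion", "arguments": {"deltas": [[[0,0,0,0,0,0,0],[0,0,0,0,0,-12,0],[0,0,0,0,0,-30,0],[0,0,0,0,0,-43,0],[0,0,0,0,0,-83,0],[0,0,0,40,0,-123,0],[0,0,0,40,0,-123,0],[0,0,0,40,0,-123,0]]]}}

```text
time: 11.5
tool_pos: [532.8, -202.6, 170.7]
tcp_rot: [180.0, -0.0, 23.5]
ft_force: [-0.2, 0.8, -0.5]
finger_gap: -0.0
grip_force: 0.0
```

```bash
python3 - <<'E'
from h import *
print(r.sense()['joint_efforts'])
w=r.snapshot("wrist")["pixels"];cv2.imwrite("pics/w5.png",w);t=r.snapshot("top")
R=w[:,:,2].astype(int)
for v in range(0,400,4): print(v,int(R[v:v+4,308:327].mean()),end="; ")
E
```

```text
[ 5.05622495e-01 -5.50445259e+01 -5.11206937e+01  7.35862018e-02
 -8.46810825e-02  3.31891619e-02]
0 181; 4 165; 8 48; 12 151; 16 188; 20 186; 24 183; 28 183; 32 158; 36 150; 40 154; 44 155; 48 154; 52 109; 56 68; 60 177; 64 181; 68 180; 72 180; 76 164; 80 59; 84 156; 88 183; 92 184; 96 180; 100 162; 104 178; 108 183; 112 185; 116 182; 120 94; 124 143; 128 182; 132 183; 136 183; 140 159; 144 48; 148 146; 152 181; 156 181; 160 169; 164 169; 168 180; 172 182; 176 173; 180 84; 184 172; 188 180; 192 180; 196 161; 200 50; 204 118; 208 177; 212 179; 216 170; 220 176; 224 180; 228 177; 232 92; 236 167; 240 179; 244 113; 248 37; 252 37; 256 35; 260 35; 264 35; 268 35; 272 34; 276 34; 280 77; 284 72; 288 40; 292 23; 296 22; 300 23; 304 23; 308 24; 312 24; 316 24; 320 27; 324 49; 328 101; 332 114; 336 120; 340 119; 344 124; 348 137; 352 121; 356 19; 360 9; 364 8; 368 8; 372 9; 376 9; 380 9; 384 9; 388 8; 392 9; 396 8;
```

The wrist view rows show rocker 2 on (lower wing 154 against 184) and rockers 3, 4 and 5 off, with both wings about 180. Rocker 1 was confirmed off earlier.

```bash
python3 -c "
from bench import r
print(r.hand_in())"
```

```text
the job is handed in; nothing more can be done
None
```

I switched rockers 1, 3, 4 and 5 off from left to right with light presses on each one's right wing rather than a continuous stroke, left the charger's rocker 2 on, and handed the job in at about 11.5 s; the wrist camera agreed, but no verdict came back.

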